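# Bring a contactor down the inspection chute to the stop and set the lens

## Robot

A 6-joint arm with a two-finger parallel gripper is mounted at the origin on a cart in front of the work surface, level with it; the furniture and walls round the work are solid. World frame = base frame: x ahead of the robot, y to its left, z up, the work surface at z = 0. Lengths are in m, angles in degrees, forces in N, time in s.
With the tool pointing down it reaches from about 0.325 to 0.775 m from the base axis. Payload 9.3 kg.
Tool frame: the origin (TCP) lies at the very end of the fingers, on their centre line; the grasp point (between the pads) lies 19 mm behind it; z points along the fingers, y is the line along which they close (so a half turn about z gives the same grasp; the last joint's range is limited). The gripper opens to 85 mm and grips with 20 to 120 N. Pads are 22 mm wide; open, the fingers measure 114 mm over their backs; the gripper's body (76 mm by 85 mm) begins 54 mm behind the grasp point. The pads swing forward as they close: fully open they stand 13 mm farther back than shut.
Start: joints at [-78.415, 14.817, 1.232, 76.415, 0, 81.257], TCP at [0.191, -0.516, 0.231] pointing down, gripper open.
Joint ranges: [-174.27, 174.27], [-52.1, 104.24], [-59.71, 78.15], [-110.17, 111.67], [-87.03, 83.33], [-180, 180]. Speed limits (degrees/s): [127.2, 127.2, 159.86, 180, 180, 180].

## Interface

Orientations are given as [roll, pitch, yaw] about the fixed x, y, z axes, in that order (R = Rz(yaw) Ry(pitch) Rx(roll)).
In Python, from rig import env gives the robot as it stands.
- The arm moves only by the shell command python3 shift.py 'ROWS' [OPENING]. ROWS is rows parted by semicolons, their numbers by spaces, 1 to 20 of them, each of 4 numbers: dx, dy, dz in m, then a turn about the tool's z in degrees; each row shifts and turns the commanded pose from where the row before left it, along the tool's axes as they then stand; what a row does not reach is not made up. A row lasts 1/8 s, in which the tool goes at most 0.0625 m and 10.7 degrees, less where a joint would pass 70% of its speed; a pose out of reach is approached as far as the arm can. OPENING is the opening from 0.0 (shut) to 1.0 (fully open), set as the command begins (- or left out keeps the last). The fingers move at their own pace and stop on an object; the grip force is fixed at half the most. Time passes only in rows, so rows that do not move let the fingers close. It prints the time, the measured TCP pose, the force, the opening and the grip force at its end.
- env.get_state(): the state, without advancing time (a new reading comes with each control period).
- env.camera(name): name is "scene" or "top"; returns the picture (384x512x3 uint8, red, green, blue); there is no depth.
- env.get_calibration(name): a dict with "camera_matrix" (3x3 intrinsics, pixels), "k1" (the pictures are not rectified: a ray, as slopes to the right and down, at radius r is drawn at 1 + k1 r^2 times it, then the intrinsics apply), "rvec" (rotation vector, rad) and "tvec" (3), from world to camera coordinates, as OpenCV has them. Camera axes: x right, y down, z forward; pixel columns grow to the right and rows downward; lengths in m; the calibration is good to about 2 mm. A picture is of the moment at which its call begins. get_calibration takes no time and is no camera call.
- env.sign_off(): hands the job in; it is judged then, once.
The state is a dict: "clock": time; "joints": joint angles; "joint_vel": joint speeds; "joint_torque": joint torques, N m; "tcp_pos": TCP position; "eef_rot": TCP orientation; "ft_force": force on the tool from outside, world axes, zero at the start; "wrist_torque": the same for the moment, N m; "gripper_width": opening from 0.0 (shut) to 1.0 (fully open); "grasp_force": force on a finger pad.
Only numpy, scipy, OpenCV 4.12 (cv2) and the standard library are available. Lean on these libraries where they do the work, as an engineer would, in place of code of your own. Each camera call takes 0.05 s, during which the arm holds its last target. There are 200 camera calls.

## Task

Get the contactor ready for its inspection picture: slide the orange escapement over to hold by pushing its black knob fully home, set the contactor in the chute and push it down under the camera until it rests square against the escapement's stop finger. Also turn the lens's aperture ring until its white line clicks in at the orange mark, and leave the other things on the desk where they are.

Things in the scene. Friction and masses are not known exactly. Their poses are not given: they have to be found in the camera images.
- relay: power contactor: dark grey block, 44 (own x) x 52 (own y) x 30 mm high, 0.1 to 0.19 kg. On top two bright studs (x +4, y +-13, up to 44 mm high) and a black cap (x -10, 36 mm high). Origin: centre of its underside, z up. Starts upright on the desk right of the rig, at any yaw, among things it trades places with. In the chute its 52 mm side goes across the channel, either way round
- inspection_rig: fixed stand of the inspection rig: aluminium base 300 x 130 mm, 12 mm high. Origin straight under the stop, 3 mm above the desk (it stands on the green cutting mat); own x = level downhill direction (roughly to the robot's right, within 0.25 rad), own y = toward the camera post, away from the robot, z up. The post (up to 182 mm high) is at x 24, y 85 mm
- chute: fixed steel chute, sloping 23 degrees. Origin: floor's centre line at the stop, 53 mm above the desk; own x = downhill along the floor, y = across, away from the robot, z = square off the floor. Floor from x = -215 to 50 mm. Channel 56 mm wide, rails 10 mm high; uphill of x = -115 they flare to 80 mm apart. The contactor does not slide by itself; at the stop its origin is at x = -22
- load_point (a point): on the floor's centre line 165 mm uphill of the stop, a good place to set the contactor down flat on the slope: from there to 15 mm farther uphill the gripper is clear of the camera head when square to the floor, either way round. Its frame is the chute's frame
- escapement (a joint): orange shuttle that slides level across the chute along its y, m; 1.2 N friction, stays where left. 0 = release (start, within 6 mm): upper finger blocks the channel at chute x = -60 to -54 mm, lower finger drawn out toward the robot. 0.034 = hold, at its end: lower finger across the channel, its uphill face at x = 0, is the stop; upper finger is out. Fingers stand 4 to 13 mm off the floor
- knob_face (a point): centre of the outer end of the shuttle's black knob, 26 mm across, facing the robot along the chute's -y, some 65 mm above the desk; moves with the shuttle. Push it along the chute's +y, 34 mm from release to hold: from 92 to 58 mm off the centre line. The camera head overhangs close by: a finger leaning back 15 degrees toward the robot clears it best
- aperture_ring (a joint): angle of the lens's dark knurled aperture ring, rad, growing clockwise seen from the camera's end. Click stops at 0, 0.45, 0.90 and 1.35 (each holds to 0.045 N m and snaps in within 0.15 rad); starts at or near 0 or 0.45. At 0.90 the white line on the ring meets the orange mark on the fixed barrel, on the side that faces the robot
- ring_centre (a point): centre of that ring, 48 mm across, 16 mm high, on the lens axis = chute's own z (leaning 23 degrees downhill); 22 mm uphill of the stop, 140 mm off the floor. Above it: 35 mm barrel, 30 mm square red camera up to 48 mm above this point. Below: 37 mm barrel, 48 mm clamp with rod to the post from 30 mm below, 62 mm ring light down to 65 mm below. Site frame = chute's frame
- mini_vice: small teal bench vice fixed to the desk right of the rig's low end, some 150 x 85 mm over all, 50 mm high; its tommy bar points to the robot. Origin under the middle of its 120 mm base. An obstacle only
- tub_screws: bystander: white tub with a green lid, 51 mm across, 41 mm high; origin centre of underside
- solder_reel: bystander: grey solder reel lying flat, 59 mm across, 28 mm high; origin centre of underside
- tape_roll: bystander: black roll of tape lying flat, 55 mm across, 19 mm high; origin centre of underside
- mug: bystander: white dotted mug, 78 mm across, 93 mm high, 114 mm long with its handle; origin under the middle of its outline
- marker_black: bystander: black and white marker lying, 13 x 128 mm, 15 mm high; long axis own y
- screwdriver: bystander: orange screwdriver lying near the desk's front edge, 158 mm long along own y, 21 mm high
- side_cutters: bystander: red-handled side cutters lying left of the rig, 41 x 111 mm, 10 mm high, long axis own y
- cell_aa: bystander: red and white AA cell lying beyond the rig's low end, 15 x 50 mm, 15 mm high, long axis own y

How it is judged (in metres and radians):
At the end, for the whole second after the job is handed in: Shuttle in hold (joint above 30 mm); contactor flat (0.1 rad) and square (0.17 rad) in the channel, within 6 mm of its centre line and with at most 3 mm between it and the stop finger, still and let go; aperture ring still, within 0.12 rad of the orange mark (0.90) (x of relay in the frame of chute between -0.0252 and -0.018 m and y of relay in the frame of chute between -0.006 and 0.006 m and z of relay in the frame of chute between -0.003 and 0.004 m and angle between the z axis of relay and the z axis of chute, either way round below 0.1 rad and angle between relay's own z axis and vertical below 1 rad and angle between the x axis of relay and the x axis of chute, either way round below 0.17 rad and value of joint escapement above 0.03 m and value of joint aperture_ring between 0.78 and 1.02 rad and velocity of joint aperture_ring between -0.1 and 0.1 rad/s and linear speed of relay below 0.01 m/s and contact force between the fingers and relay below 0.1 N); the robot touches nothing.
It fails at once if A bystander (tub, reel, tape, mug, marker, screwdriver, cutters or cell) is moved by more than 25 mm (distance of any of tub_screws, solder_reel, tape_roll, mug, marker_black, screwdriver, side_cutters, cell_aa from where it was at the start of the episode above 0.025 m).
It also fails if it takes over 72 s, if anything falls off the work surface, if the arm or the gripper's body presses on something with over 40 N, if the wrist force passes 120 N, or if a joint passes its speed limit or range.

## Working session

There is one attempt and no reset: what is moved stays moved. The work goes in short steps, Python scripts to look and compute and a shell command to move; the robot and the scene stay as the last step left them, time stands still between calls to the robot, and variables do not carry over. Pictures are saved under pics/ and viewed, at most 10 in all, crops included, and the job is handed in when it is done.

```bash
ls; mkdir -p pics
python3 - <<'E'
from rig import env
import cv2
for n in ("scene","top"):
    im=env.camera(n); cv2.imwrite(f"pics/{n}0.png",cv2.resize(im[:,:,::-1],(800,600),interpolation=cv2.INTER_CUBIC)); cv2.imwrite(f"{n}_raw.png",im[:,:,::-1])
    c=env.get_calibration(n); print(n,{k:(v.tolist() if hasattr(v,'tolist') else v) for k,v in c.items()})
print(env.get_state())
E
```

```text
pics
rig.py
shift.py
scene {'camera_matrix': [[357.8342437983544, 0.0, 255.61901038089704], [0.0, 357.8342437983544, 192.9142933178973], [0.0, 0.0, 1.0]], 'k1': -0.03692807776254277, 'rvec': [1.2304841297456166, -2.3409815730004375, 0.8871064903757019], 'tvec': [0.305140425420789, 0.38831409550048746, 0.9341456680958866]}
top {'camera_matrix': [[403.6693127064432, 0.0, 254.346898366814], [0.0, 403.6693127064432, 191.73489620862776], [0.0, 0.0, 1.0]], 'k1': -0.04665723046127684, 'rvec': [2.1535283786954516, -2.170036237560879, 0.1265092342384809], 'tvec': [0.007380446724596317, 0.5456737775575764, 1.1772187329942163]}
{'clock': 0.1, 'joints': array([-7.84149038e+01,  1.48482314e+01,  1.19448997e+00,  7.64123067e+01,
       -1.73329500e-04,  8.12570649e+01]), 'joint_vel': array([ 0.01694713, -0.0453899 ,  0.0673178 , -0.01580793, -0.02773174,
       -0.02158283]), 'joint_torque': array([ 4.03472688e-03, -5.56696522e+01,  3.45069981e+01,  1.15270499e-02,
       -4.28850751e-05, -3.45094406e-06]), 'tcp_pos': array([ 0.19101974, -0.51552378,  0.23072263]), 'eef_rot': array([-1.79934693e+02, -9.86808954e-03,  2.03280257e+01]), 'ft_force': array([-0.37559734,  0.89076927, -0.1742525 ]), 'wrist_torque': array([ 0.00202405, -0.03828154, -0.01357017]), 'grasp_force': 0.0, 'gripper_width': 0.9986941063393737}
```

View pics/scene0.png

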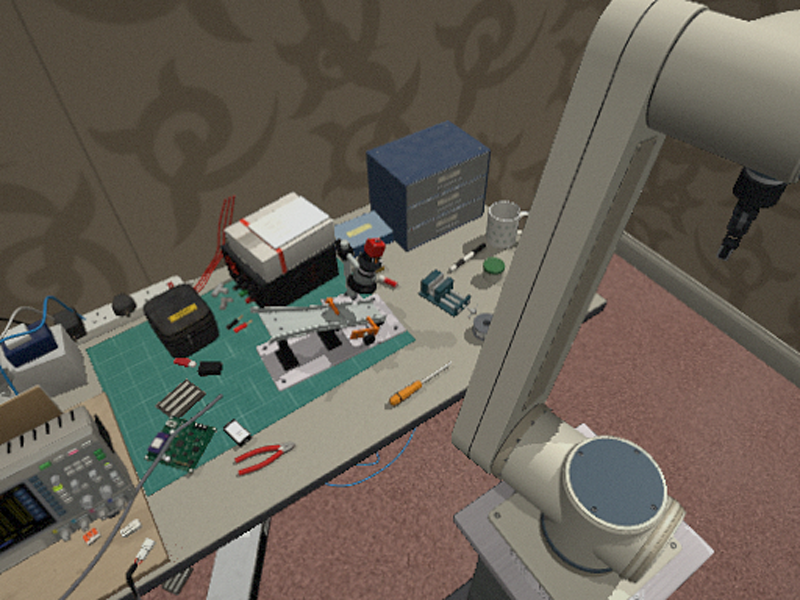

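View pics/top0.png

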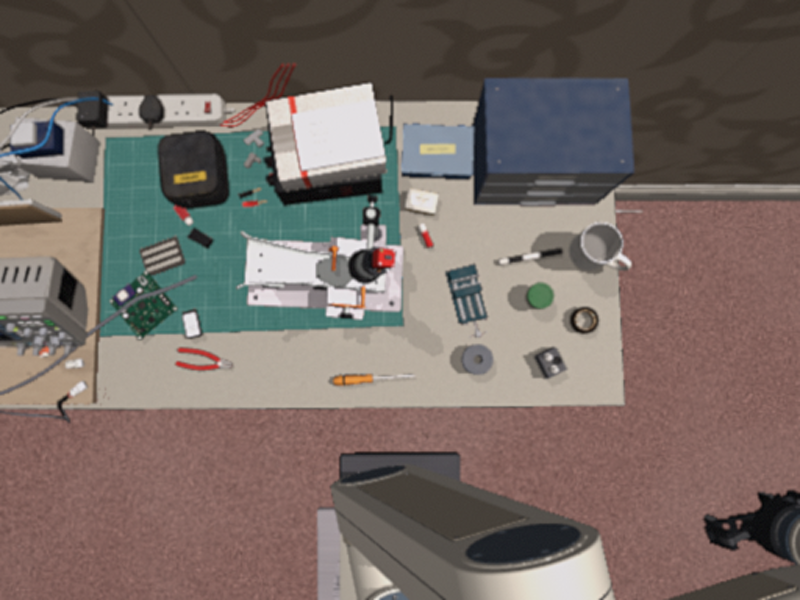

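```bash
cat > h.py <<'E'
import numpy as np, cv2
from rig import env
def cal(n):
    c=env.get_calibration(n); return [np.array(c[k],float) for k in("camera_matrix","k1","rvec","tvec")]
def proj(n,P):
    K,k,r,t=cal(n); return cv2.projectPoints(np.array(P,float).reshape(-1,1,3),r,t,K,np.array([float(k),0,0,0]))[0].reshape(-1,2)
def ray(n,uv):
    K,k,r,t=cal(n); R=cv2.Rodrigues(r)[0]
    p=cv2.undistortPoints(np.array(uv,float).reshape(-1,1,2),K,np.array([float(k),0,0,0])).reshape(-1,2)
    return -R.T@t, np.c_[p,np.ones(len(p))]@R
def onz(n,uv,z):
    c,d=ray(n,uv); return c+d*((z-c[2])/d[:,2])[:,None]
def tri(a,b):  # a in scene, b in top
    c1,d1=ray("scene",a); c2,d2=ray("top",b); out=[]
    for u,v in zip(d1,d2):
        s=np.linalg.lstsq(np.c_[u,-v],c2-c1,rcond=None)[0]; p,q=c1+s[0]*u,c2+s[1]*v
        out.append(np.r_[(p+q)/2,np.linalg.norm(p-q)])
    return np.array(out)
def crop(im,x0,y0,x1,y1,s):
    o=cv2.resize(im[y0:y1,x0:x1],None,fx=s,fy=s,interpolation=cv2.INTER_CUBIC)
    for x in range((x0+9)//10*10,x1,10): cv2.putText(o,str(x),(int((x-x0+.5)*s),9),0,.33,(255,0,255),1); cv2.line(o,(int((x-x0+.5)*s),10),(int((x-x0+.5)*s),16),(255,0,255),1)
    for y in range((y0+9)//10*10,y1,10): cv2.putText(o,str(y),(0,int((y-y0+.5)*s)),0,.33,(255,0,255),1); cv2.line(o,(22,int((y-y0+.5)*s)),(28,int((y-y0+.5)*s)),(255,0,255),1)
    return o
E
python3 - <<'E'
from h import *
t=cv2.imread("top_raw.png"); s=cv2.imread("scene_raw.png")
cv2.imwrite("pics/topc.png",crop(t,152,140,264,210,7))
a=crop(s,160,145,266,250,5.6)
b=crop(t,334,215,370,250,5.5)
o=np.zeros((588,800,3),np.uint8);o[:a.shape[0],:a.shape[1]]=a[:588];o[:b.shape[0],600:600+b.shape[1]]=b[:,:200]
cv2.imwrite("pics/scc.png",o)
E
```

```text
(no output)
```

View pics/topc.png

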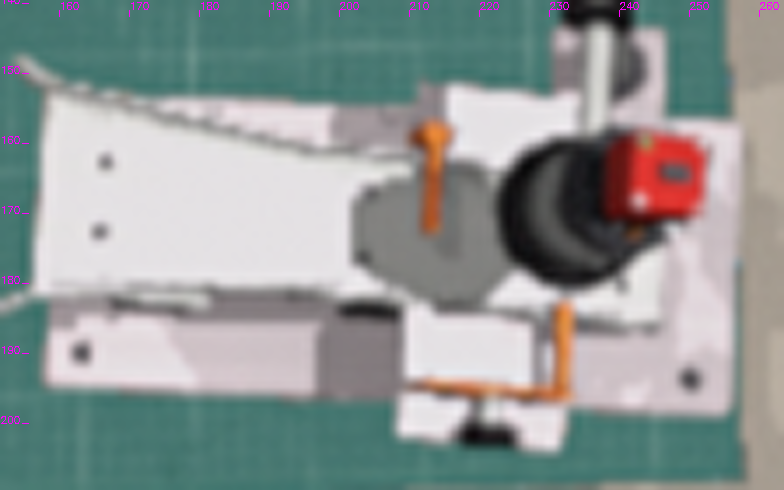

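View pics/scc.png

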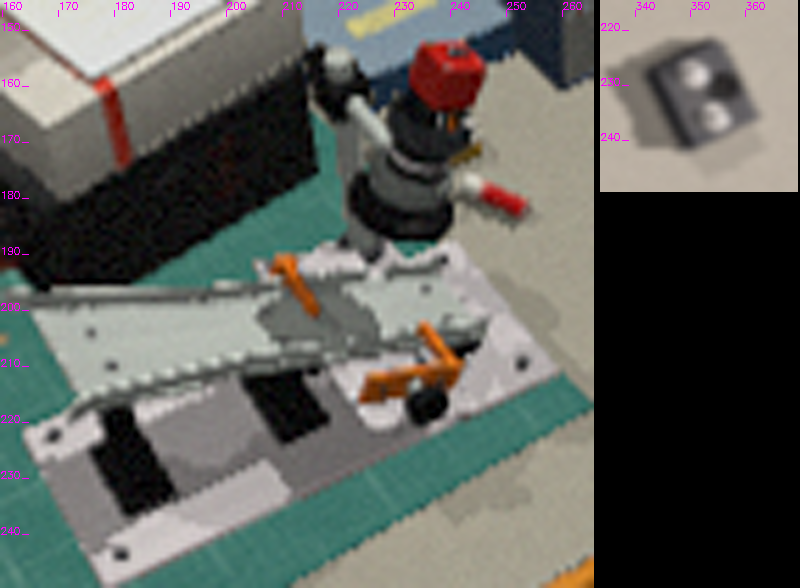

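Run:
```python
from h import *
np.set_printoptions(precision=4,suppress=True)
T=lambda p:np.array(p,float)/7-.5+[152,140]
S=lambda p:np.array(p,float)/5.6-.5+[160,145]
B=onz("top",T([(47,385),(730,413),(743,122)]),.015);print("base",B)
e=B[1]-B[0];print("len",np.linalg.norm(e),"yaw",np.degrees(np.arctan2(e[1],e[0])),"side",np.linalg.norm(B[2]-B[1]))
yaw=np.arctan2(e[1],e[0])
print("bolts tri",tri(S([(121,553),(521,362)]),T([(82,352),(690,380)])))
H=tri(S([(91,333),(111,366)]),T([(106,162),(99,232)]));print("floor holes",H)
L=onz("top",T([(48,95),(35,292)]),.137);print("floor upper end",L,L.mean(0))
# red camera: mask top-view and scene
M={}
for n in("top","scene"):
    im=cv2.imread(n+"_raw.png").astype(int);b,g,r=im[...,0],im[...,1],im[...,2]
    m=((r>110)&(g<90)&(b<90)); x0,x1,y0,y1=(232,258,155,175) if n=="top" else (228,250,150,168)
    q=np.zeros_like(m);q[y0:y1,x0:x1]=m[y0:y1,x0:x1];ys,xs=np.nonzero(q);print(n,xs.min(),xs.max(),ys.min(),ys.max());
C=tri(S([(452,53)]),T([(672,172)]));print("red top?",C)
K=tri(S([(430,404)]),T([(487,438)]));print("knob",K)
th=np.radians(23);ux=np.r_[np.cos(yaw),np.sin(yaw),0];d=ux*np.cos(th)-[0,0,np.sin(th)];nz=ux*np.sin(th)+[0,0,np.cos(th)];ny=np.cross(nz,d)
print("O from camera",C[0,:3]+.022*d-.188*nz,"O from upper end",L.mean(0)+.215*d,"O from holes",H[:,:3].mean(0)+0*d)
for name,p in(("H",H[0,:3]),("H2",H[1,:3]),("K",K[0,:3])):
    O=C[0,:3]+.022*d-.188*nz;O[2]=.053;print(name,[float(np.dot(p-O,a)) for a in(d,ny,nz)])
# relay
R=T
r=onz("top",np.array([[334,215]])+(np.array([(45,68),(115,42),(160,108),(90,150)])/5.5)-.5,.03);print("relay corners",r,r.mean(0))
```

```text
base [[ 0.5414  0.2957  0.015 ]
 [ 0.527  -0.001   0.015 ]
 [ 0.6551 -0.0077  0.015 ]]
len 0.2970722565669715 yaw -92.78550713460288 side 0.12831033087448157
bolts tri [[0.5548 0.2792 0.016  0.0029]
 [0.5408 0.0154 0.0162 0.002 ]]
floor holes [[0.6174 0.246  0.1258 0.0034]
 [0.5888 0.2477 0.1271 0.0039]]
floor upper end [[0.6433 0.2686 0.137 ]
 [0.5646 0.272  0.137 ]] [0.604  0.2703 0.137 ]
top 241 251 159 170
scene 234 246 153 167
red top? [[0.5922 0.0196 0.2317 0.0014]]
knob [[0.5107 0.098  0.0665 0.0049]]
O from camera [0.5947 0.0727 0.05  ] O from upper end [0.5943 0.0726 0.053 ] O from holes [0.6031 0.2468 0.1264]
H [-0.18873841673151223, 0.014167561170646464, -0.0010526778792797988]
H2 [-0.18961572135512267, -0.01447211767696225, 3.076619350140998e-05]
K [-0.02478626832411781, -0.08516310457600694, 0.004162164347858035]
relay corners [[ 0.4387 -0.256   0.03  ]
 [ 0.4524 -0.2945  0.03  ]
 [ 0.4165 -0.3178  0.03  ]
 [ 0.3943 -0.279   0.03  ]] [ 0.4255 -0.2868  0.03  ]
```

```bash
cat >> h.py <<'E'
np.set_printoptions(precision=4,suppress=True)
O=np.array([.5946,.0726,.053]); yaw=np.radians(-92.8); th=np.radians(23)
ux=np.r_[np.cos(yaw),np.sin(yaw),0];uy=np.r_[-np.sin(yaw),np.cos(yaw),0]
D=ux*np.cos(th)-[0,0,np.sin(th)];N=ux*np.sin(th)+[0,0,np.cos(th)]
def ch(x,y,z): return O+x*D+y*uy+z*N
def delta(target,turn=0):
    "tool-frame shift to a world TCP target after a turn about tool z"
    s=env.get_state(); psi=np.radians(s['eef_rot'][2]-turn); v=np.array(target)-s['tcp_pos']
    tx=np.r_[np.cos(psi),np.sin(psi),0];ty=np.r_[np.sin(psi),-np.cos(psi),0]
    return np.array([v@tx,v@ty,-v[2]])
E
python3 - <<'E'
from h import *
print("scene cam",ray("scene",[(0,0)])[0],"top cam",ray("top",[(0,0)])[0])
print("ring",ch(-.022,0,.14),"load",ch(-.165,0,0))
k=ch(-.025,0,.004)
for y in(-.16,-.115):
    t=k+y*uy;t[2]=.046;print(y,t,delta(t,-66.9),delta([t[0],t[1],.231],-66.9))
E
```

```text
scene cam [-0.117  0.428  0.959] top cam [0.4055 0.0045 1.2326]
ring [0.5929 0.0382 0.1905] load [0.602  0.2243 0.1175]
-0.16 [0.4358 0.1018 0.046 ] [0.6285 0.2147 0.1847] [ 0.6285  0.2147 -0.0003]
-0.115 [0.4808 0.0996 0.046 ] [0.6285 0.2597 0.1847] [ 0.6285  0.2597 -0.0003]
```

```bash
python3 shift.py '0 0 0 -10.7;0 0 0 -10.7;0 0 0 -10.7;0 0 0 -10.7;0 0 0 -10.7;0 0 0 -10.7;0 0 0 -2.7' 1.0
```

```text
clock: 0.98
tcp_pos: [0.191, -0.5156, 0.2309]
eef_rot: [-180.0, -0.0, 87.4]
ft_force: [-0.3, -0.4, 0.5]
gripper_width: 0.998
grasp_force: 0.0
```

```bash
python3 shift.py '.045 .0145 0 0;.045 .0145 0 0;.045 .0145 0 0;.045 .0145 0 0;.045 .0145 0 0;.045 .0145 0 0;.045 .0145 0 0;.045 .0145 0 0;.045 .0145 0 0;.045 .0145 0 0;.045 .0145 0 0;.045 .0145 0 0;.045 .0145 0 0;.0435 .0145 0 0;0 0 0 0;0 0 0 0' 1.0
python3 - <<'E'
from h import *
k=ch(-.025,0,.004)
for y in(-.165,-.114):
    t=k+y*uy;t[2]=.046;print(delta(t))
for n in("top","scene"): cv2.imwrite(n+"1.png",env.camera(n)[:,:,::-1])
t=cv2.imread("top1.png");s=cv2.imread("scene1.png")
a=crop(t,275,190,390,250,4);o=np.zeros((600,800,3),np.uint8)
b=crop(s,285,150,400,240,4);c=crop(s,215,150,260,190,7)
o[:240,:460]=a;o[240:600,:460]=b;o[:280,470:785]=c
cv2.imwrite("pics/rel1.png",o)
E
```

```text
clock: 2.98
tcp_pos: [0.4239, 0.1021, 0.231]
eef_rot: [-179.9, 0.0, 87.3]
ft_force: [-0.2, 0.4, -0.4]
gripper_width: 1.0
grasp_force: 0.0
[0.0003 0.007  0.185 ]
[0.0002 0.058  0.185 ]
```

View pics/rel1.png

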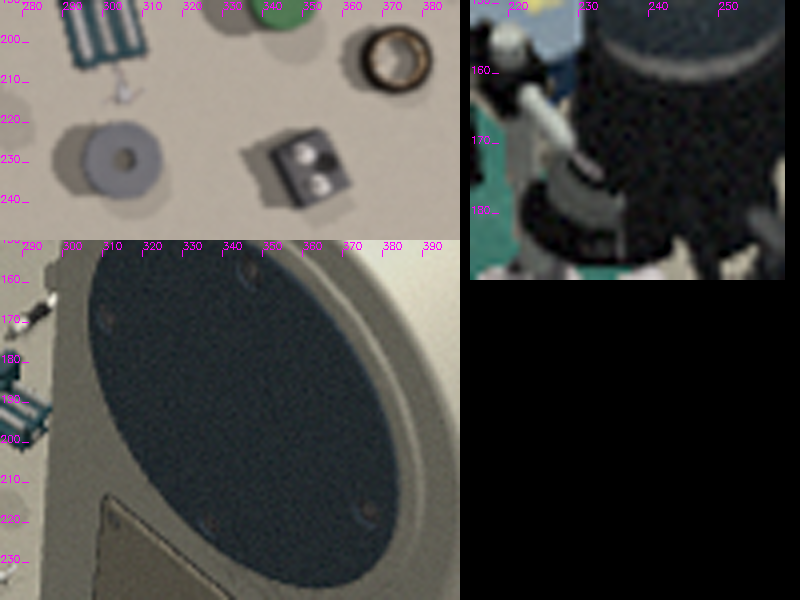

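The top crop shows the contactor upright with studs near raw (351,228) and (354,235), cap at (356,230); the arm hides it in the scene view. Now the knob.

```bash
python3 shift.py '0 0 .045 0;0 0 .045 0;0 0 .045 0;0 0 .045 0;0 0 .005 0;0 0 0 0' 1.0; python3 shift.py '0 .007 0 0;0 .006 0 0;0 .005 0 0;0 .005 0 0;0 0 0 0'; python3 shift.py '0 .005 0 0;0 .005 0 0;0 .005 0 0;0 .005 0 0;0 0 0 0'; python3 shift.py '0 .005 0 0;0 .004 0 0;0 .003 0 0;0 0 0 0;0 0 0 0'
```

```text
clock: 3.82
tcp_pos: [0.4248, 0.1016, 0.0473]
eef_rot: [180.0, -0.0, 87.2]
ft_force: [0.5, -0.2, 0.2]
gripper_width: 1.003
grasp_force: 0.0
clock: 4.45
tcp_pos: [0.4475, 0.1011, 0.0462]
eef_rot: [-180.0, 0.0, 87.2]
ft_force: [-0.5, 0.2, -0.3]
gripper_width: 0.999
grasp_force: 0.0
clock: 5.08
tcp_pos: [0.4678, 0.1001, 0.0463]
eef_rot: [180.0, -0.0, 87.2]
ft_force: [-0.1, -0.8, -0.3]
gripper_width: 1.0
grasp_force: 0.0
clock: 5.7
tcp_pos: [0.4793, 0.0996, 0.0463]
eef_rot: [180.0, -0.0, 87.2]
ft_force: [-0.9, 0.1, -0.6]
gripper_width: 0.997
grasp_force: 0.0
```

```bash
for i in 1; do python3 shift.py '0 .003 0 0;0 0 0 0;0 0 0 0'|grep -E 'tcp|force'; done;  python3 shift.py '0 .003 0 0;0 0 0 0;0 0 0 0'|grep -E 'tcp|force'
python3 - <<'E'
from h import *
im=env.camera("top")[:,:,::-1];cv2.imwrite("pics/top2.png",crop(im,180,140,264,225,7));
E
```

```text
tcp_pos: [0.4816, 0.0994, 0.0462]
ft_force: [-4.1, 0.3, 2.6]
grasp_force: 2.3
tcp_pos: [0.4818, 0.0995, 0.0462]
ft_force: [-19.0, 0.7, 13.7]
grasp_force: 9.7
```

View pics/top2.png

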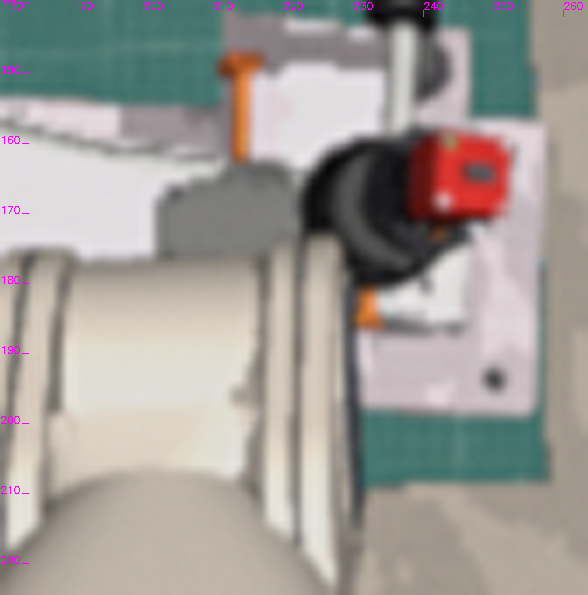

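```bash
python3 shift.py '0 -.02 0 0;0 -.02 0 0;0 0 -.045 0;0 0 -.055 0;0 0 -.055 0;0 0 -.055 0;0 0 -.015 0;0 0 0 0' 1.0
python3 - <<'E'
from h import *
for n in("top","scene"):
    for a in(0,.45,.9):
        f=-np.pi/2+.9-a
        print(n,a,[proj(n,ch(-.022+.024*np.cos(f),.024*np.sin(f),.14+q))[0].round(1).tolist() for q in(-.008,0,.008)], "orange mark +-12", proj(n,ch(-.022,-.0175,.152)).round(1).tolist() if a==0 else "")
o=np.zeros((520,800,3),np.uint8)
a=crop(cv2.imread("scene_raw.png"),222,148,258,190,11);b=crop(cv2.imread("top_raw.png"),222,155,258,185,11)
o[:a.shape[0],:396]=a;o[:b.shape[0],400:796]=b
cv2.imwrite("pics/ring0.png",cv2.convertScaleAbs(o,alpha=1.6,beta=15))
t=ch(-.022,0,.14);print(delta([t[0],t[1],.265]))
E
```

```text
clock: 7.5
tcp_pos: [0.4458, 0.1012, 0.2717]
eef_rot: [179.9, -0.0, 87.2]
ft_force: [0.2, 0.2, -0.6]
gripper_width: 1.001
grasp_force: 0.0
top 0 [[246.1, 173.6], [247.3, 173.2], [248.4, 172.8]] orange mark +-12 [[242.2, 172.9]]
top 0.45 [[243.1, 175.8], [244.2, 175.4], [245.3, 175.1]] orange mark +-12 
top 0.9 [[239.4, 176.3], [240.4, 176.0], [241.6, 175.6]] orange mark +-12 
scene 0 [[242.0, 170.6], [242.8, 168.5], [243.5, 166.4]] orange mark +-12 [[239.4, 166.2]]
scene 0.45 [[240.9, 172.0], [241.7, 170.0], [242.4, 167.9]] orange mark +-12 
scene 0.9 [[238.5, 172.7], [239.3, 170.6], [240.0, 168.5]] orange mark +-12 
[-0.0558  0.15    0.0067]
```

View pics/ring0.png

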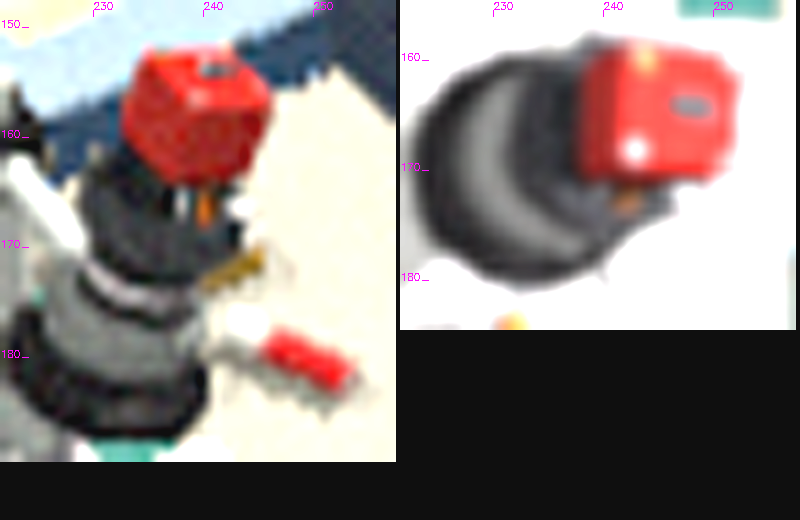

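Run:
```python
import cv2
s=cv2.imread("scene_raw.png");t=cv2.imread("top_raw.png")
print("scene gray rows164-174 cols 235-248");print(cv2.cvtColor(s,6)[164:175,235:249])
print("top rows 170-179 cols 238-251");print(cv2.cvtColor(t,6)[170:180,238:252])
```

```text
scene gray rows164-174 cols 235-248
[[ 20  26  33  34  17  23  33  25  80 129 160 159 154 157]
 [ 10  21   2  75  31  45  23  21  73 138 153 150 154 156]
 [ 17   8   4 108  34  65  25  76 157 168 159 153 152 155]
 [ 23  15  14  74  32  70  37  59 132 152 144 153 153 154]
 [ 29  29  33  38  31  50  43  31  20 111 162 157 154 154]
 [ 34  28  34  33  31  37  38  24  17 142 144 145 152 155]
 [ 29  27  36  30  28  21  31  27  29 111 110 130 146 158]
 [ 29  21  33  31  35  27  30  38  56  70  86 134 135 146]
 [ 23  24  30  24  30  39  50  64  67  64  68 135 138 131]
 [  6  15  12  14  27  65  70  69  65 115 119 137 141 137]
 [ 69  49  48  39  70  74  74 114 113 140 134 147 147 146]]
top rows 170-179 cols 238-251
[[ 25  33  33  36  54  69  61  55  57  61  63  72 106 142]
 [ 26  34  40  29  26  30  28  37  58  89  97  98 140 180]
 [ 44  54  59  38  40  47  41  53  92 160 183 163 179 197]
 [ 55  60  56  54  68  70  58  58  88 156 206 197 198 199]
 [ 50  55  56  61  67  65  64  80 111 154 201 212 212 207]
 [ 44  50  56  52  54  80 115 153 182 186 203 219 220 215]
 [ 60  52  57  53  92 153 197 212 214 201 203 217 222 215]
 [ 64  44  50  91 157 210 230 228 218 199 197 208 218 215]
 [ 44  40  84 151 210 230 230 226 214 198 193 202 216 213]
 [ 68  95 124 182 228 229 227 224 212 196 193 200 216 217]]
```

```bash
python3 shift.py '-.01 .03 0 0;-.01 .03 0 0;-.01 .03 0 0;-.01 .03 0 -7;-.016 .03 0 -7;0 0 0 0;0 0 0 0' 1.0
python3 - <<'E'
from h import *
t=ch(-.022,0,.14);print(delta([t[0],t[1],.174]))
E
```

```text
clock: 8.38
tcp_pos: [0.5935, 0.0418, 0.2696]
eef_rot: [-179.8, -0.0, 101.1]
ft_force: [-0.4, 0.4, -0.5]
gripper_width: 1.003
grasp_force: 0.0
[-0.0034 -0.0013  0.0956]
```

```bash
python3 shift.py '-.0034 -.0013 .02 0;0 0 .025 0;0 0 .025 0;0 0 .0256 0;0 0 0 0' 1.0; python3 shift.py '0 0 0 0;0 0 0 0;0 0 0 0;0 0 0 0;0 0 0 0;0 0 0 0' 0.5;python3 - <<'E'
from h import *
t=ch(-.022,0,.14);print(delta([t[0],t[1],.174]))
E
```

```text
clock: 9.0
tcp_pos: [0.5917, 0.0387, 0.1742]
eef_rot: [-179.8, -0.1, 101.2]
ft_force: [-0.6, -0.1, 0.3]
gripper_width: 0.998
grasp_force: 0.0
clock: 9.75
tcp_pos: [0.593, 0.0378, 0.1775]
eef_rot: [180.0, 0.1, 101.2]
ft_force: [-6.4, -1.3, 9.8]
gripper_width: 0.538
grasp_force: 61.1
[ 0.0004 -0.      0.0035]
```

```bash
python3 shift.py '0 0 0 7;0 0 0 7;0 0 0 7;0 0 0 8;0 0 0 0;0 0 0 0'; python3 shift.py '0 0 0 0;0 0 0 0;0 0 0 0;0 0 0 0' 1.0
```

```text
clock: 10.5
tcp_pos: [0.5931, 0.0386, 0.1763]
eef_rot: [-180.0, -0.0, 72.5]
ft_force: [-1.1, 1.7, 5.8]
gripper_width: 0.537
grasp_force: 70.0
clock: 11.0
tcp_pos: [0.5937, 0.038, 0.1757]
eef_rot: [180.0, 0.0, 72.2]
ft_force: [0.3, 0.1, 0.3]
gripper_width: 1.004
grasp_force: 0.0
```

Second stroke: turn back open, grip, turn again.

```bash
python3 shift.py '0 0 0 -10;0 0 0 -10;0 0 0 -9;0 0 0 0;0 0 0 0' 1.0;  python3 shift.py '0 0 0 0;0 0 0 0;0 0 0 0;0 0 0 0;0 0 0 0;0 0 0 0' 0.5; python3 shift.py '0 0 0 7;0 0 0 7;0 0 0 7;0 0 0 7;0 0 0 0;0 0 0 0'; python3 shift.py '0 0 0 0;0 0 0 0;0 0 0 0;0 0 0 0' 1.0;python3 - <<'E'
from h import *
print(delta([.4,.0,.29]))
E
```

```text
clock: 11.62
tcp_pos: [0.5936, 0.0381, 0.1757]
eef_rot: [180.0, 0.0, 101.0]
ft_force: [0.0, -0.2, 0.4]
gripper_width: 0.999
grasp_force: 0.0
clock: 12.38
tcp_pos: [0.5929, 0.0379, 0.1763]
eef_rot: [-180.0, 0.0, 101.2]
ft_force: [-5.2, -0.9, 6.9]
gripper_width: 0.536
grasp_force: 61.5
clock: 13.12
tcp_pos: [0.593, 0.0386, 0.1752]
eef_rot: [-179.9, -0.0, 73.4]
ft_force: [1.3, 2.7, -1.3]
gripper_width: 0.535
grasp_force: 75.0
clock: 13.62
tcp_pos: [0.5937, 0.038, 0.1758]
eef_rot: [180.0, -0.0, 73.2]
ft_force: [0.6, -0.3, -0.3]
gripper_width: 1.0
grasp_force: 0.0
[-0.0923 -0.1745 -0.1142]
```

```bash
python3 shift.py '0 0 -.035 0;0 0 -.035 0;0 0 -.035 0;0 0 0 0' 1.0
cat > rel.py <<'E'
from h import *
def studs(im,n="top",box=(340,218,368,246)):
    x0,y0,x1,y1=box; g=cv2.cvtColor(im,7)[y0:y1,x0:x1]
    m=(g<120).astype(np.uint8); k,l,st,_=cv2.connectedComponentsWithStats(cv2.morphologyEx(m,cv2.MORPH_CLOSE,np.ones((5,5))))
    i=1+np.argmax(st[1:,4]); inside=(l==i); 
    b=((g>135)&cv2.erode(inside.astype(np.uint8),np.ones((3,3))).astype(bool)).astype(np.uint8)
    k,l2,s2,c2=cv2.connectedComponentsWithStats(b); o=np.argsort(-s2[1:,4])[:2]+1
    return c2[o]+[x0,y0],s2[o,4],st[i]
E
python3 - <<'E'
from rel import *
im=env.camera("top"); uv,a,st=studs(im);print(uv,a,st)
P=onz("top",uv,.044);print(P,np.linalg.norm(P[0]-P[1]))
g=cv2.cvtColor(im,7);print(g[220:244,342:366])
E
```

```text
clock: 14.12
tcp_pos: [0.5945, 0.038, 0.2834]
eef_rot: [179.7, -0.1, 73.2]
ft_force: [-0.1, -0.2, -0.3]
gripper_width: 0.999
grasp_force: 0.0
[[351.2    228.3333]
 [355.0667 235.8   ]] [15 15] [  0   4  23  21 365]
[[ 0.4337 -0.2809  0.044 ]
 [ 0.4117 -0.2916  0.044 ]] 0.024437626684521156
[[157 158 159 159 159 159 161 160 160 161 160 159 159 160 160 160 160 159
  159 158 159 159 159 158]
 [158 158 160 157 154 153 154 155 156 154 151 142 141 153 157 159 159 159
  159 158 158 158 160 158]
 [158 156 151 141 125 121 121 121 119 112 101  89  96 119 141 155 159 158
  158 159 158 157 158 160]
 [151 140 125 114 103  98  90  79  75  66  59  65  76  88 113 141 157 160
  159 159 158 158 158 159]
 [124 113 105  98  90  78  67  52  52  62  73  80  81  84 102 135 155 161
  160 159 159 157 158 158]
 [105  98  92  80  68  55  55  73  88  91  87  84  83  84  91 111 141 158
  160 159 159 159 159 159]
 [ 90  80  69  55  51  56  82 116 138 135 117  95  86  85  84  97 130 154
  160 160 159 160 159 158]
 [ 71  52  49  56  58  60  87 121 142 163 164 126  92  80  78  82 109 141
  159 159 160 161 160 157]
 
[... 915 characters left out ...]
02 101  91  63  37  40  69  83  80  93 126 150 172 175 139 101 100
  111 128 146 157 161 161]
 [102 104 105 100  81  51  37  57  78  82  87 105 130 146 136 115 114 127
  138 144 153 160 159 159]
 [101 102 102 102  90  64  40  41  66  80  81  84  96 109 113 125 136 144
  146 145 149 154 159 159]
 [ 98 100  99 100  97  81  53  36  49  72  82  91 106 122 134 142 146 146
  145 143 145 150 158 159]
 [110 113 112 115 112  96  71  54  58  82 107 124 136 142 143 145 145 143
  144 144 144 147 154 159]
 [149 151 150 150 149 133 115 108 108 122 138 144 145 144 144 145 144 144
  144 145 148 152 156 160]
 [159 159 161 160 159 155 151 147 142 142 144 144 145 144 145 144 144 144
  147 151 156 159 160 158]]
```

```bash
python3 shift.py '0 0 0 -10.7;0 0 0 -10.7;0 0 0 -10.7;0 0 0 -10.7;0 0 0 0' 1.0
python3 - <<'E'
from h import *
print(delta([.4245,-.2899,.16]))
print(proj("scene",[.4245,-.29,.04]))
s=env.camera("scene")[:,:,::-1];cv2.imwrite("scene3.png",s)
u,v=proj("scene",[.4245,-.29,.04])[0].astype(int);print(cv2.cvtColor(s,6)[v-8:v+9:2,u-10:u+11:2])
E
```

```text
clock: 14.8
tcp_pos: [0.5933, 0.0381, 0.2795]
eef_rot: [-179.9, -0.1, 116.0]
ft_force: [0.5, -0.6, 1.0]
gripper_width: 0.998
grasp_force: 0.0
[-0.221  -0.2953  0.1195]
[[343.128  187.1084]]
[[137 138  96  82  77 114 124 150 151 157 159]
 [139 139 161 132 160 158 154 158 158 157 153]
 [138 135 159 158 160 155 158 156 156 154 158]
 [139 134 159  88  96 125 108 160 160 156 159]
 [137 139 139 112 134  35  43  76 128 162 160]
 [139 136  73 104 166  69  41 120  80  88 159]
 [136 136 102  74  83  89  98 134  97  80 160]
 [137 139 105  31  55  79  83 103  95  88 164]
 [139 138 117  37  32  43  46  64  62 104 144]]
```

Run:
```python
from rel import *
s=cv2.imread("scene3.png")[:,:,::-1].copy()
g=cv2.cvtColor(s,7);print(g[183:196,334:356])
im=env.camera("top"); uv,_,_=studs(im); uv=uv[np.argsort(uv[:,0])]
print(uv); x=proj("scene",onz("top",uv,.044));print("predicted in scene for z=.044",x, "z=.030",proj("scene",onz("top",uv,.03)))
def peak(p):
    u,v=np.round(p).astype(int);w=g[v-2:v+3,u-2:u+3].astype(float);w=np.clip(w-110,0,None);yy,xx=np.mgrid[v-2:v+3,u-2:u+3];return [(w*xx).sum()/w.sum(),(w*yy).sum()/w.sum()]
q=[peak(p) for p in x];print(q,tri(q,uv))
```

```text
[[139 135 150 159 157 158 151 160 157 155 158 158 158 156 157 156 158 154
  162 158 160 157]
 [137 137 155 157 156 124 103 129 150 164 162 162 161 156 157 156 156 156
  159 161 159 156]
 [135 134 148 159 136  88 110  96 110 125 121 108 121 160 159 160 154 156
  158 159 156 156]
 [136 143 140 161  94  82 143 132  74  57  56  28  57 133 155 160 161 158
  158 156 156 157]
 [139 139 139 139  92 112 114 134  60  35  44  43  39  76 115 128 151 162
  159 160 158 158]
 [135 139 136 102 123 109 137 159  84  31  28  28  31 101 144  89 115 130
  138 160 155 154]
 [142 136 141  73 109 104 135 166 109  69  40  41  78 120 176  80  82  88
  115 159 155 158]
 [137 141 141  89  81  82  93 114  98  87  78  91 143 101 140 107  86  89
  129 159 158 158]
 [139 136 141 102  73  74  88  83  87  89  93  98 129 134 153  97  94  80
  150 160 157 158]
 [141 139 142  94  48  64  67  83  91  91  75  75 109 139 162  96  83  79
  163 161 159 160]
 [139 139 138 105  23  31  37  55  64  79  83  83  98 103 119  95  59  88
  145 164 159 161]
 [137 140 141 118  27  37  32  31  37  58  65  72  93  86  76  73  47  78
  141 151 162 157]
 [139 138 141 117  20  37  35  32  35  43  35  46  66  64  73  62  74 104
  145 144 149 147]]
[[351.2    228.3333]
 [355.0667 235.8   ]]
predicted in scene for z=.044 [[339.576  185.8442]
 [346.2221 188.333 ]] z=.030 [[339.5944 188.1042]
 [346.2557 190.6134]]
[[np.float64(340.02507836990594), np.float64(185.8244514106583)], [np.float64(347.5975609756098), np.float64(188.2479674796748)]] [[ 0.4332 -0.2815  0.0442  0.0015]
 [ 0.4101 -0.2932  0.0448  0.0046]]
```

```bash
python3 shift.py '-.028 -.037 .005 0;-.028 -.037 .005 0;-.028 -.037 .005 0;-.028 -.037 .005 0;-.028 -.037 .02 0;-.028 -.037 .02 0;-.028 -.037 .02 0;-.025 -.036 .0195 0;0 0 .02 0;0 0 0 0;0 0 0 0' 1.0
```

```text
clock: 16.27
tcp_pos: [0.4259, -0.2898, 0.1618]
eef_rot: [180.0, 0.0, 116.0]
ft_force: [-0.8, 0.0, -0.3]
gripper_width: 0.999
grasp_force: 0.0
```

```bash
python3 shift.py '0 .001 .03 0;0 0 .04 0;0 0 .04 0;0 0 .03 0;0 0 .01 0;0 0 0 0' 1.0; python3 shift.py '0 0 0 0;0 0 0 0;0 0 0 0;0 0 0 0;0 0 0 0;0 0 0 0' 0.4; python3 shift.py '0 0 -.02 0;0 0 -.04 0;0 0 -.05 0;0 0 -.05 0;0 0 -.05 0;0 0 -.02 0;0 0 0 0';python3 - <<'E'
from h import *
t=ch(-.172,0,0);print(t,delta([t[0],t[1],.24],28.8))
E
```

```text
clock: 17.02
tcp_pos: [0.4269, -0.2895, 0.0117]
eef_rot: [180.0, 0.0, 116.0]
ft_force: [-0.3, -0.2, -0.1]
gripper_width: 0.999
grasp_force: 0.0
clock: 17.77
tcp_pos: [0.4268, -0.2901, 0.0126]
eef_rot: [180.0, 0.1, 116.0]
ft_force: [-2.5, 0.8, 9.5]
gripper_width: 0.59
grasp_force: 62.0
clock: 18.65
tcp_pos: [0.4268, -0.2898, 0.2428]
eef_rot: [179.9, 0.2, 116.0]
ft_force: [0.3, 0.4, -1.6]
gripper_width: 0.592
grasp_force: 63.9
[0.6023 0.2307 0.1202] [0.5285 0.1502 0.0028]
```

```bash
python3 shift.py '0 0 0 10;0 0 0 10;0 0 0 8.8;.04 0 0 0;.05 0 0 0;.05 0 0 0;.05 0 0 0;.05 0 0 0;.05 0 0 0;.05 0 0 0;.05 0 0 0;.05 0 0 0;.05 0 0 0;.038 0 0 0;0 0 0 0;0 0 0 0';python3 - <<'E'
from h import *
t=ch(-.172,0,0);print(t,delta([t[0],t[1],.16]),delta([t[0],t[1],.144]))
E
```

```text
clock: 20.65
tcp_pos: [0.4514, 0.2376, 0.2401]
eef_rot: [-179.9, 0.1, 87.3]
ft_force: [0.5, -0.5, -1.7]
gripper_width: 0.593
grasp_force: 63.8
[0.6023 0.2307 0.1202] [0.0004 0.1511 0.0801] [0.0004 0.1511 0.0961]
```

```bash
python3 shift.py '0 .03 0 0;0 .03 0 0;0 .03 0 0;0 .03 0 0;0 .031 0 0;0 0 .03 0;0 0 .03 0;0 0 .02 0;0 0 0 0;0 0 0 0';python3 - <<'E'
from h import *
t=ch(-.172,0,0);print(delta([t[0],t[1],.144]))
E
```

```text
clock: 21.9
tcp_pos: [0.6032, 0.2298, 0.1621]
eef_rot: [180.0, -0.0, 87.2]
ft_force: [-0.5, -0.4, -1.9]
gripper_width: 0.592
grasp_force: 63.6
[ 0.0008 -0.0009  0.0181]
```

```bash
python3 shift.py '.0008 -.0009 .01 0;0 0 .004 0;0 0 .003 0;0 0 0 0'; python3 shift.py '0 0 .001 0;0 0 .001 0;0 0 0 0'|grep -E 'tcp|ft'
```

```text
clock: 22.4
tcp_pos: [0.6018, 0.2314, 0.144]
eef_rot: [-180.0, 0.0, 87.2]
ft_force: [-0.4, 0.6, -1.6]
gripper_width: 0.59
grasp_force: 63.8
tcp_pos: [0.602, 0.2315, 0.1425]
ft_force: [0.4, -0.6, 0.4]
```

```bash
python3 shift.py '0 0 .001 0;0 0 0 0'|grep -E 'tcp|ft'; python3 shift.py '0 0 0 0;0 0 0 0;0 0 0 0;0 0 0 0' 0.72; python3 shift.py '0 0 -.04 0;0 0 -.04 0;0 0 -.03 0;-.01 -.05 0 0;-.01 -.05 0 0;0 -.05 0 0;0 -.05 0 0;0 0 0 0' 0.8
python3 - <<'E'
from h import *
o=np.zeros((600,800,3),np.uint8)
for n,x,y,w,hh,ox,oy in(("scene",155,180,75,55,0,0),("top",152,145,75,50,0,320)):
    im=env.camera(n)[:,:,::-1];cv2.imwrite(n+"4.png",im);c=crop(im,x,y,x+w,y+hh,5.6);o[oy:oy+c.shape[0],ox:ox+c.shape[1]]=c
    if n=="scene": c=crop(im,222,148,258,190,10);o[:c.shape[0],430:790]=c
    p=proj(n,[ch(a,b,.03) for a in(-.215,-.174,-.115,0) for b in(-.026,.026)]);print(n,p.round(1).tolist())
cv2.imwrite("pics/placed.png",o)
E
```

```text
tcp_pos: [0.6021, 0.2314, 0.1423]
ft_force: [-1.9, -1.3, 6.7]
clock: 23.52
tcp_pos: [0.6019, 0.2314, 0.141]
eef_rot: [-180.0, 0.0, 87.2]
ft_force: [0.3, 0.4, 0.4]
gripper_width: 0.72
grasp_force: 0.0
clock: 24.52
tcp_pos: [0.3983, 0.2212, 0.2522]
eef_rot: [179.9, -0.0, 87.3]
ft_force: [0.4, 0.1, 0.0]
gripper_width: 0.801
grasp_force: 0.0
scene [[174.3, 205.8], [167.6, 194.6], [187.0, 204.1], [180.1, 193.2], [204.4, 201.8], [197.2, 191.2], [235.3, 197.6], [227.7, 187.8]]
top [[158.7, 174.9], [160.0, 155.8], [173.8, 176.3], [175.0, 157.6], [194.9, 178.4], [196.0, 160.0], [233.8, 182.2], [234.7, 164.5]]
```

View pics/placed.png

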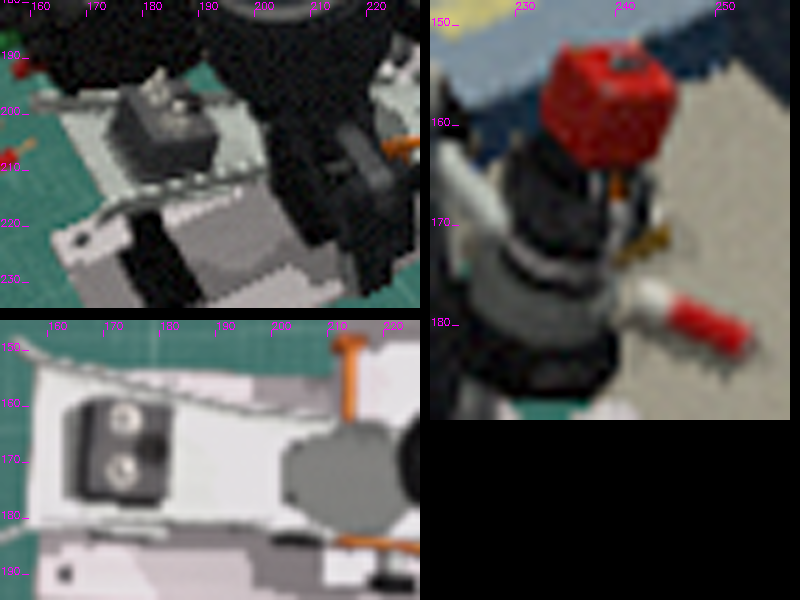

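Ring line now sits right under the orange mark (scene ~(239.5,169)), and the contactor lies flat and square in the chute (top ~(173,167)). Now the push.

Run:
```python
from h import *
a=ch(-.188-.022,0,.011)-.011*ux; 
print(a,delta(a),delta(a+[0,0,.07]))
```

```text
[0.6044 0.2724 0.1452] [0.0607 0.2004 0.1066] [0.0607 0.2004 0.0366]
```

```bash
python3 shift.py '.03 .03 0 0;.0307 .03 0 0;0 .035 0 0;0 .035 0 0;0 .035 0 0;0 .0354 0 0;0 0 .02 0;0 0 .02 0;0 0 0 0;0 0 0 0' 0.15
python3 - <<'E'
from h import *
a=ch(-.188-.022,0,.011)-.011*ux; 
print(delta(a))
E
```

```text
clock: 25.88
tcp_pos: [0.605, 0.272, 0.2115]
eef_rot: [180.0, -0.0, 87.2]
ft_force: [0.2, -0.4, 0.6]
gripper_width: 0.148
grasp_force: 0.0
[ 0.0004 -0.0007  0.0663]
```

```bash
python3 shift.py '0 -.0007 .025 0;0 0 .025 0;0 0 .014 0;0 0 .002 0;0 0 0 0;0 0 0 0' | grep -E 'tcp|ft'; python3 shift.py '-.0037 0 .0016 0;-.0037 0 .0016 0;-.0037 0 .0016 0;-.0037 0 .0016 0;-.0074 0 .0031 0;-.0074 0 .0031 0;-.0074 0 .0031 0;-.0074 0 .0031 0;-.0074 0 .0031 0;-.0074 0 .0031 0;-.0074 0 .0031 0;-.0074 0 .0031 0;-.0074 0 .0031 0;-.0074 0 .0031 0;-.0074 0 .0031 0;0 0 0 0'
python3 - <<'E'
from h import *
a=ch(-.05-.022,0,.011)-.011*ux; 
print(delta(a))
E
```

```text
tcp_pos: [0.604, 0.2722, 0.1462]
ft_force: [0.7, 0.3, 0.5]
clock: 28.62
tcp_pos: [0.5988, 0.1754, 0.1044]
eef_rot: [-180.0, 0.0, 87.2]
ft_force: [0.4, -1.2, -0.2]
gripper_width: 0.146
grasp_force: 0.0
[-0.0299  0.0008  0.0132]
```

```bash
python3 shift.py '-.005 .0004 .0021 0;-.005 .0004 .0021 0;-.005 0 .0021 0;-.005 0 .0022 0;-.005 0 .0022 0;-.005 0 .0022 0;0 0 0 0'
python3 - <<'E'
from h import *
for x in(-.035,-.03,-.025,-.0225):
    a=ch(x-.022,0,.011)-.011*ux; print(delta(a))
for n in("top","scene"): cv2.imwrite(n+"5.png",env.camera(n)[:,:,::-1])
E
```

```text
clock: 29.5
tcp_pos: [0.5981, 0.1455, 0.0915]
eef_rot: [-180.0, 0.0, 87.2]
ft_force: [0.1, 0.1, -0.4]
gripper_width: 0.153
grasp_force: 0.0
[-0.0138  0.0001  0.0061]
[-0.0185  0.0001  0.008 ]
[-0.0231  0.0001  0.01  ]
[-0.0254  0.0001  0.011 ]
```

```bash
python3 shift.py '-.004 0 .0017 0;-.004 0 .0017 0;-.003 0 .0013 0;-.003 0 .0013 0;0 0 0 0'|grep -E 'tcp|ft';python3 shift.py '-.0023 0 .001 0;-.0023 0 .001 0;0 0 0 0'|grep -E 'tcp|ft'
python3 - <<'E'
from h import *
for x in(-.03,-.025,-.0225):
    a=ch(x-.022,0,.011)-.011*ux; print(delta(a))
o=np.zeros((600,800,3),np.uint8)
for n,x,y,w,hh,oy in(("scene",195,175,60,40,0),("top",195,145,60,50,290)):
    im=env.camera(n)[:,:,::-1];c=crop(im,x,y,x+w,y+hh,6.2);o[oy:oy+c.shape[0],:c.shape[1]]=c
    im=cv2.imread(n+"5.png");c=crop(im,x,y,x+w,y+hh,6.2);o[oy:oy+c.shape[0],400:400+c.shape[1]]=c
cv2.imwrite("pics/push.png",o)
E
```

```text
tcp_pos: [0.5975, 0.1317, 0.0856]
ft_force: [-0.1, -0.0, 0.7]
tcp_pos: [0.5973, 0.1272, 0.0837]
ft_force: [0.3, 0.6, 0.8]
[-0.0001 -0.      0.0003]
[-0.0047 -0.      0.0022]
[-0.007  -0.      0.0032]
```

View pics/push.png

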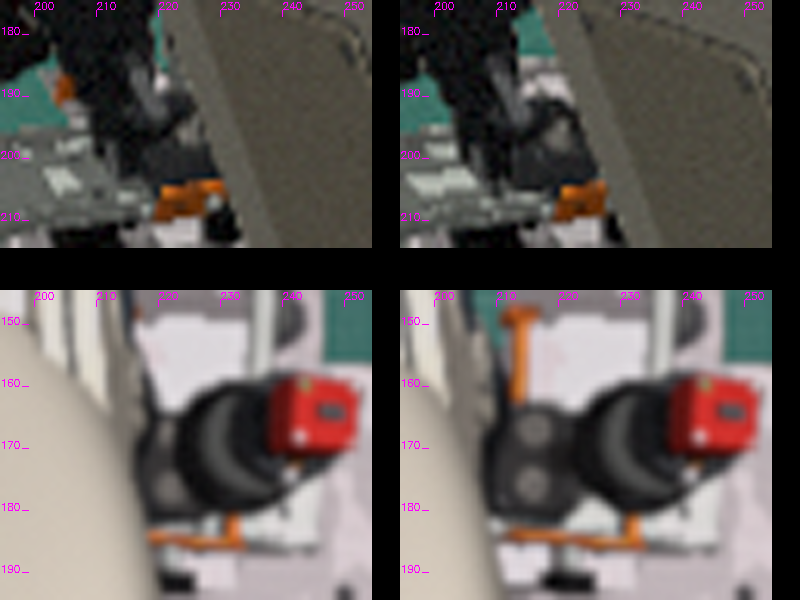

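The contactor is square in the channel, studs at top ~(221,168)/(221,176), partly under the ring light; no force yet.

```bash
for i in 1; do python3 shift.py '-.001 0 .0005 0;-.001 0 .0005 0;0 0 0 0'|grep -E 'tcp|ft';python3 shift.py '-.001 0 .0004 0;-.001 0 .0004 0;0 0 0 0'|grep -E 'tcp|ft'; python3 shift.py '-.001 0 .0004 0;0 0 0 0'|grep -E 'tcp|ft'; done
```

```text
tcp_pos: [0.5973, 0.1254, 0.0828]
ft_force: [0.2, 0.1, 0.7]
tcp_pos: [0.5972, 0.1233, 0.0819]
ft_force: [-0.8, 1.0, -0.4]
tcp_pos: [0.5971, 0.1223, 0.0815]
ft_force: [-0.3, -0.2, 1.0]
```

```bash
python3 shift.py '-.001 0 .0004 0;0 0 0 0'|grep -E 'tcp|ft';python3 shift.py '-.0007 0 .0003 0;0 0 0 0'|grep -E 'tcp|ft'; python3 shift.py '-.0007 0 .0003 0;0 0 0 0'|grep -E 'tcp|ft'
```

```text
tcp_pos: [0.597, 0.1213, 0.0811]
ft_force: [0.1, 0.3, 0.2]
tcp_pos: [0.597, 0.1207, 0.0809]
ft_force: [0.0, 0.3, -0.4]
tcp_pos: [0.597, 0.12, 0.0806]
ft_force: [-0.5, -0.0, 0.8]
```

```bash
python3 shift.py '-.0007 0 .0003 0;0 0 0 0'|grep -E 'tcp|ft';python3 shift.py '-.0007 0 .0003 0;0 0 0 0'|grep -E 'tcp|ft'
python3 - <<'E'
from h import *
a=ch(-.022-.022,0,.011)-.011*ux; print(delta(a))
for n in("top","scene"):
    im=env.camera(n)[:,:,::-1];cv2.imwrite(n+"6.png",im)
E
```

```text
tcp_pos: [0.597, 0.1193, 0.0803]
ft_force: [0.6, -0.3, -0.1]
tcp_pos: [0.5969, 0.1186, 0.08]
ft_force: [0.1, -0.2, 0.5]
[ 0.0012 -0.0001 -0.0003]
```

```bash
for i in 1; do python3 shift.py '-.0007 0 .0003 0;0 0 0 0'|grep -E 'tcp|ft'; python3 shift.py '-.0007 0 .0003 0;0 0 0 0'|grep -E 'tcp|ft';done
```

```text
tcp_pos: [0.5971, 0.1183, 0.0798]
ft_force: [0.9, 3.0, 1.1]
tcp_pos: [0.5971, 0.1181, 0.0798]
ft_force: [-0.2, 6.7, 2.8]
```

```bash
python3 shift.py '.002 0 -.001 0;.006 0 -.003 0;.02 0 -.012 0;.03 0 -.02 0;.03 0 -.03 0;.02 -.02 -.03 0;0 -.05 -.02 0;0 -.05 0 0;0 -.05 0 0;0 -.05 0 0;0 0 0 0'|grep -E 'tcp|ft'
python3 - <<'E'
from h import *
o=np.zeros((600,800,3),np.uint8)
for n,x,y,w,hh,oy in(("scene",190,175,80,40,0),("top",195,145,70,45,300)):
    im=env.camera(n)[:,:,::-1];c=crop(im,x,y,x+w,y+hh,7);o[oy:oy+c.shape[0],:c.shape[1]]=c
    print(n,"uphill face bottom/top corners for -22:",proj(n,[ch(-.044,b,z) for z in(0,.03) for b in(-.026,.026)]).round(1).tolist(),"cap/stud",proj(n,[ch(s*.004-.022,b,.044) for s in(1,-1) for b in(-.013,.013)]).round(1).tolist(),"downhill top",proj(n,[ch(0,b,z) for z in(.0,.013,.03) for b in(-.026,)]).round(1).tolist(), "stop tip", proj(n,[ch(0,-.028,.013)]).round(1).tolist())
cv2.imwrite("pics/final.png",cv2.convertScaleAbs(o,alpha=1.4,beta=20))
E
```

```text
tcp_pos: [0.3793, 0.2366, 0.1969]
ft_force: [0.2, 0.4, 1.1]
scene uphill face bottom/top corners for -22: [[221.4, 206.2], [214.1, 196.1], [223.9, 199.2], [216.5, 189.1]] cap/stud [[229.9, 192.4], [226.2, 187.4], [227.9, 192.7], [224.1, 187.7]] downhill top [[232.7, 204.6], [233.8, 201.6], [235.3, 197.6]] stop tip [[234.1, 202.0]]Traceback (most recent call last):
  File "<stdin>", line 4, in <module>
ValueError: could not broadcast input array from shape (315,490,3) into shape (300,490,3)
```

Run:
```python
from h import *
o=np.zeros((600,800,3),np.uint8)
for n,x,y,w,hh,oy in(("scene",190,175,80,40,0),("top",195,148,70,42,300)):
    im=env.camera(n)[:,:,::-1];cv2.imwrite(n+"7.png",im);c=crop(im,x,y,x+w,y+hh,7);o[oy:oy+c.shape[0],:c.shape[1]]=c
print(proj("top",[ch(-.044,b,z) for z in(0,.03) for b in(-.026,.026)]).round(1).tolist(),proj("top",[ch(0,-.026,z) for z in(0,.03)]).round(1).tolist())
cv2.imwrite("pics/final.png",cv2.convertScaleAbs(o,alpha=1.4,beta=20))
```

```text
[[216.1, 182.0], [217.0, 164.4], [219.3, 180.8], [220.2, 162.8]] [[230.3, 183.4], [233.8, 182.2]]
```

View pics/final.png

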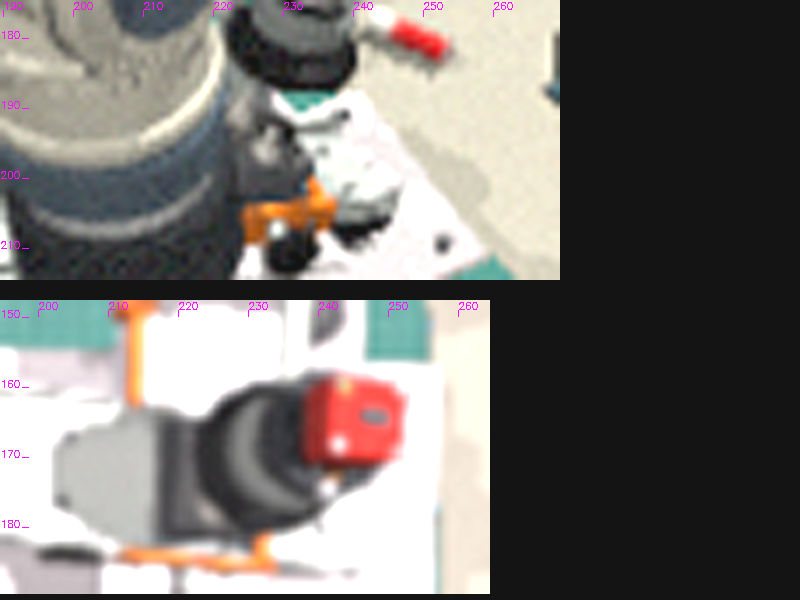

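Run:
```python
from h import *
im=cv2.imread("top7.png").astype(int);g=im.mean(2)
for r in(167,170,173,176,179):
    p=g[r,211:224]; print(r,p.round().astype(int))
print("R-B rows180-185 cols 222-238");print((im[...,2]-im[...,0])[179:186,222:238]);print(g[179:186,222:238].astype(int))
s=cv2.imread("scene7.png").astype(int);print("scene R-B");print((s[...,2]-s[...,0])[194:206,228:242]);print(s.mean(2).astype(int)[194:206,228:242])
```

```text
167 [124 124 126 127 124 114  79  48  38  47  62  56  29]
170 [128 128 130 128 130 119  79  47  39  48  58  47  27]
173 [128 128 127 128 129 119  76  44  41  52  63  61  37]
176 [127 127 128 128 129 116  77  44  46  58  65  70  74]
179 [126 127 126 125 123 102  71  43  45  58  59  59  69]
R-B rows180-185 cols 222-238
[[ -1   1   6   6   6   2   1   0   0  -4  -4   0  -3  -1  -1   0]
 [ -1   0   4   2   2   1   1  -1  -3  -3   7  13   1  -1   1   3]
 [ -1   0   0   1   1   1   0  -1   0  27  61  51   8   0   3   4]
 [ -3  -2  -1  -1  -1   0  -2  -3   9  75 128  85  13   0   3   4]
 [ 13   9   5   1   0   3   0  -5  10  94 154  98  12  -1   3   4]
 [ 70  60  53  40  42  40  32  25  38 105 161 111  19  -2   2   4]
 [ 80  93 110 114 121 114 103  99 110 138 158 126  49   5   1   3]]
[[ 59  69  89  94  75  49  29  25  29  31  32  33  29  25  26  36]
 [ 50  51  60  67  64  54  46  31  26  29  33  41  49  53  75 101]
 [ 39  41  49  54  48  45  50  45  40  50  74  99 121 132 159 185]
 [ 90  95 101 102  82  67  71  61  54  77 119 157 191 199 206 215]
 [154 154 156 151 121 108 117  97  76  89 1
[... 886 characters left out ...]
5  25   9  95 136 135 136 137 142 146 164 167 164]
 [104  59  35  31  79 143 172 154 151 168 165 174 163 161]
 [108  88  50  46  30  97 145 116 105 166 174 176 171 178]
 [108  83  47  44  64  78 103 140 140 163 170 168 168 181]
 [ 74  60  53  43  69  60  59 162 171 170 169 165 165 171]
 [ 38  33  43  43  46  39  43 150 163 167 169 166 170 165]
 [ 39  38  39  38  37  35  78 136 150 157 171 173 170 168]
 [ 39  35  36  35  27  71  92 124 152 156 161 118 126 164]
 [ 29  32  35  34  29  52  71 110 143 142 135 107 147 175]
 [ 29  32  32  40  52  65  90 117 130 115 102 111 136 134]
 [111 101  86  73  64  67  78  88  84  80  85  90  77  78]
 [ 93  88  74  64  55  59  51  50  55  64  91  93  98  95]]
```

```bash
python3 -c "
from rig import env
print(env.sign_off())"
```

```text
the job is handed in; nothing more can be done
None
```

I handed the job in: the escapement is pushed home to hold, the ring's white line sits at the orange mark, and the contactor lies flat and square against the stop with the gripper clear. The camera pictures and contact forces agree with this, but the sign-off gave no verdict.

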